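Find the socket that fits the drip-stand nut

ROBOT

A 7-joint arm with a two-finger parallel gripper is mounted at the origin on the work surface. World frame = base frame: x ahead of the robot, y to its left, z up, the work surface at z = 0. Lengths are in m, angles in rad, forces in N, time in s.
With the tool pointing down it reaches from about 0.425 to 0.925 m from the base axis. Payload 6.8 kg.
Tool frame: the origin (TCP) lies midway between the tips of the shut fingers; the grasp point (between the pads) lies 19 mm behind it; z points along the fingers, y is the direction in which the jaws open and shut (so a half turn about z gives the same grasp; the last joint's range is limited). The gripper opens to 85 mm and grips with 20 to 120 N. Pads are 22 mm wide; open, the fingers measure 114 mm over their backs; the gripper's body (76 mm by 85 mm) begins 54 mm behind the grasp point. The pads swing forward as they close: fully open they stand 13 mm farther back than shut.
Start: joints at [-1.311, 0.477, 0.022, 1.555, -0.011, 1.109, -0.083], TCP at [0.243, 0.63, 0.231] pointing down, gripper open.
Joint ranges: [-2.96, 2.96], [-0.34, 2.1], [-1.41, 1.46], [0.24, 2.44], [-1.37, 4.51], [0.17, 1.92], [-2.96, 2.96]. Speed limits (rad/s): [2.39, 2.39, 3.14, 3.14, 3.14, 3.14, 3.14].

INTERFACE

Orientations are given as a rotation vector (axis times angle).
In Python, from bench import r gives the robot as it stands. The module is installed in compiled form; this text tells all that it offers.
- The arm moves only by the tool apply_moves, never from a script. Its argument "plan" is a list that holds one entry, the list of rows, each a list of 7 numbers: the turn, a rotation vector about the tool's x, y, z scaled (see below), then the shift along the tool's x, y, z scaled (see below), then the closure, from -1 (fully open) to 1 (shut). In form: [[[wx, wy, wz, tx, ty, tz, grip], ...]]. A call has 1 to 12 rows; each row is the pose to reach, as a shift and turn from the pose commanded when the call began, along the tool's axes at that moment, turning the shorter way round; what a row does not reach only later rows make up. The controller multiplies each number of a shift by 0.4 m and each number of a turn by 180 degrees. A row lasts 1/12 s, in which the tool goes at most 41.7 mm and 7.16 degrees, less where a joint would pass 70% of its speed; a pose out of reach is approached as far as the arm can. A call with a number of a shift or a turn outside -1 to 1 is refused whole. A call with a gripper value outside its range is refused whole. The fingers move at their own pace and stop on an object; "force" is the grip in N (left out, the last holds). Time passes only in rows, so rows that repeat a pose let the fingers close. It gives the time, the measured TCP pose, the force and the opening at its end, in the units of the state.
- r.get_obs(): the state, without advancing time (a new reading comes with each control period).
- r.grab_frame(name): name is "scene" or "side" or "wrist"; returns a dict with "pixels" (400x640x3 uint8, blue, green, red), "fx", "fy", "cx", "cy" (pixels), "pose" (4x4, takes a point from camera to world coordinates). Camera axes: x right, y up, looking along -z (the intrinsics and any distortion apply to the point x, -y, -z); pixel columns grow to the right and rows downward; lengths in m; the calibration is good to about 2 mm. The wrist camera is an equidistant fisheye: a pixel r from the principal point sees the ray r / f radians off the axis. A picture is of the moment at which its call begins. There is no depth.
- r.hand_in(): hands the job in, once; it reports no verdict.
The state is a dict: "clock": time; "joints": joint angles; "qvel": joint speeds; "tau": joint torques, N m; "tcp_pos": TCP position; "orientation": TCP orientation; "contact_force": force on the tool from outside, world axes, zero at the start; "moment": the same for the moment, N m; "grip_width": finger opening in m.
Only numpy, scipy, OpenCV 4.12 (cv2) and the standard library are available. Lean on these libraries where they do the work, as an engineer would, in place of code of your own. Each camera call takes 0.05 s, during which the arm holds its last target. There are 200 camera calls.

TASK

Try the sockets from the yellow tray on the hex nut of the drip-stand foot in the blue tray, and find the one that fits snugly: the smallest that goes down over the nut. Finish while still holding that socket in the gripper, upright and pushed fully down over the nut, with the other two sockets standing upright and released in the yellow tray; leave the bottle, vials and mug where they are.

Things in the scene. Friction and masses are not known exactly. Their poses are not given: they have to be found in the camera images.
- blue_tray: blue square tray, 200 x 200 mm, 12 mm high rim, floor 4 mm thick, fixed; origin at the centre of its underside. The drip-stand foot to work on stands in it.
- yellow_tray: yellow tray, 150 (its x) x 270 mm (its y), walls 4 mm thick and 12 mm high, floor 4 mm thick, fixed; origin at the centre of its underside. The three sockets start standing in it in a row along its y, in any order, 80 mm apart.
- grey_tray: grey tray, 130 x 300 mm, fixed, farther off; origin under its centre. Holds the two drip-stand feet not worked on. Feet: white round plates 110 mm across with an aluminium boss 52 mm across, whose top is the nut's seat. Which foot is in which tray changes. The nuts differ by a few mm in size; sizes are not given.
- nut_a (a point): brass hex nut of drip-stand foot a (all fixed): centre of the nut's top face, 65 mm above the table, z up, x square to one of the six flats. The nut is 16 mm tall, its upper 5 mm bevelled; it sits on the boss; a 10 mm stud stands 5 mm above it. The foot may be in the blue or the grey tray; the nut's size is not given.
- nut_b (a point): brass hex nut of drip-stand foot b (all fixed): centre of the nut's top face, 65 mm above the table, z up, x square to one of the six flats. The nut is 16 mm tall, its upper 5 mm bevelled; it sits on the boss; a 10 mm stud stands 5 mm above it. The foot may be in the blue or the grey tray; the nut's size is not given.
- nut_c (a point): brass hex nut of drip-stand foot c (all fixed): centre of the nut's top face, 65 mm above the table, z up, x square to one of the six flats. The nut is 16 mm tall, its upper 5 mm bevelled; it sits on the boss; a 10 mm stud stands 5 mm above it. The foot may be in the blue or the grey tray; the nut's size is not given.
- socket_small_mid (a point): small socket, loose, steel, red top disc, 110 g, mouth down. Hexagonal, 26.6 mm across flats, 62 mm tall (top 4 mm the disc). Point: its centre, 31 mm above the mouth, z up, x square to an outer flat. Hex bore 30 mm deep, flats parallel to the outer ones; fits one nut with 1.6 mm play, will not go over a bigger one, sloppy on a smaller. Seated, the point is 15 mm above the nut's top.
- socket_medium_mid (a point): medium socket, loose, steel, green top disc, 140 g, mouth down. Hexagonal, 30.6 mm across flats, 62 mm tall (top 4 mm the disc). Point: its centre, 31 mm above the mouth, z up, x square to an outer flat. Hex bore 30 mm deep, flats parallel to the outer ones; fits one nut with 1.6 mm play, will not go over a bigger one, sloppy on a smaller. Seated, the point is 15 mm above the nut's top.
- socket_large_mid (a point): large socket, loose, steel, orange top disc, 170 g, mouth down. Hexagonal, 34.6 mm across flats, 62 mm tall (top 4 mm the disc). Point: its centre, 31 mm above the mouth, z up, x square to an outer flat. Hex bore 30 mm deep, flats parallel to the outer ones; fits one nut with 1.6 mm play, will not go over a bigger one, sloppy on a smaller. Seated, the point is 15 mm above the nut's top.
- infusion_bottle: amber infusion bottle, 72 mm across, 160 mm tall, loose, origin under its centre: leave alone
- vial_green: glass vial with green cap, 48 mm across, 75 mm tall, loose, origin under its centre: leave alone
- vial_red: glass vial with red cap, 44 mm across, 70 mm tall, loose, origin under its centre: leave alone
- mug: white mug, 76 mm across with a handle, 90 mm tall, loose, origin under its centre: leave alone
Mind the look-alikes: they are no part of the job. Leave any purple or turquoise look-alike of the part that bears socket_medium_mid alone.

How it is judged:
At the end, for the whole second after the job is handed in: The socket matching the nut in the blue tray is held by the fingers (over 3 N), upright within 0.12 rad, centred within 5 mm and down to within 4 mm of the boss; the other two stand released and at rest inside the yellow tray, upright within 0.15 rad (((horizontal distance between nut_a and blue_tray below 0.05 m and z of socket_medium_mid in the frame of nut_a between 0.01 and 0.019 m and horizontal distance between socket_medium_mid and nut_a below 0.005 m and angle between socket_medium_mid's own z axis and vertical below 0.12 rad and contact force between the fingers and socket_medium above 3 N and x of socket_small_mid in the frame of yellow_tray between -0.07 and 0.07 m and y of socket_small_mid in the frame of yellow_tray between -0.13 and 0.13 m and angle between each of socket_small_mid, socket_large_mid's own z axis and vertical below 0.15 rad and height (world z) of each of socket_small_mid, socket_large_mid below 0.042 m and linear speed of each of socket_small, socket_large below 0.02 m/s and contact force between the fingers and socket_small below 0.1 N and x of socket_large_mid in the frame of yellow_tray between -0.07 and 0.07 m and y of socket_large_mid in the frame of yellow_tray between -0.13 and 0.13 m and contact force between the fingers and socket_large below 0.1 N) or (horizontal distance between nut_b and blue_tray below 0.05 m and z of socket_large_mid in the frame of nut_b between 0.01 and 0.019 m and horizontal distance between socket_large_mid and nut_b below 0.005 m and angle between socket_large_mid's own z axis and vertical below 0.12 rad and contact force between the fingers and socket_large above 3 N and x of socket_small_mid in the frame of yellow_tray between -0.07 and 0.07 m and y of socket_small_mid in the frame of yellow_tray between -0.13 and 0.13 m and angle between each of socket_small_mid, socket_medium_mid's own z axis and vertical below 0.15 rad and height (world z) of each of socket_small_mid, socket_medium_mid below 0.042 m and linear speed of each of socket_small, socket_medium below 0.02 m/s and contact force between the fingers and socket_small below 0.1 N and x of socket_medium_mid in the frame of yellow_tray between -0.07 and 0.07 m and y of socket_medium_mid in the frame of yellow_tray between -0.13 and 0.13 m and contact force between the fingers and socket_medium below 0.1 N) or (horizontal distance between nut_c and blue_tray below 0.05 m and z of socket_small_mid in the frame of nut_c between 0.01 and 0.019 m and horizontal distance between socket_small_mid and nut_c below 0.005 m and angle between socket_small_mid's own z axis and vertical below 0.12 rad and contact force between the fingers and socket_small above 3 N and x of socket_medium_mid in the frame of yellow_tray between -0.07 and 0.07 m and y of socket_medium_mid in the frame of yellow_tray between -0.13 and 0.13 m and angle between each of socket_medium_mid, socket_large_mid's own z axis and vertical below 0.15 rad and height (world z) of each of socket_medium_mid, socket_large_mid below 0.042 m and linear speed of each of socket_medium, socket_large below 0.02 m/s and contact force between the fingers and socket_medium below 0.1 N and x of socket_large_mid in the frame of yellow_tray between -0.07 and 0.07 m and y of socket_large_mid in the frame of yellow_tray between -0.13 and 0.13 m and contact force between the fingers and socket_large below 0.1 N))); the arm keeps its last pose, push and grip.
It fails at once if the infusion bottle was moved more than 30 mm (distance of infusion_bottle from where it was at the start of the episode above 0.03 m).
It fails at once if the vial green was moved more than 30 mm (distance of vial_green from where it was at the start of the episode above 0.03 m).
It fails at once if the vial red was moved more than 30 mm (distance of vial_red from where it was at the start of the episode above 0.03 m).
It fails at once if the mug was moved more than 30 mm (distance of mug from where it was at the start of the episode above 0.03 m).
It also fails if it takes over 72 s, if anything falls off the work surface, if the arm or the gripper's body presses on something with over 40 N, if the wrist force passes 120 N, or if a joint passes its speed limit or range.

## Working session

There is one attempt and no reset: what is moved stays moved. The work goes in short steps, Python scripts to look and compute and a tool call to move; the robot and the scene stay as the last step left them, time stands still between calls to the robot, and variables do not carry over. Pictures are saved under pics/ and viewed, on a budget of 10 in all, crops included, one or two more only if the job needs it, and the job is handed in when it is done.

Besides the shell and the picture viewer there is one more tool, called after ">>>" as name(argument=value, ...) on one line, values as JSON. apply_moves: Moves the arm, as the interface text tells. Its arguments: {"type":"object","properties":{"plan":{"type":"array","items":{"type":"array","items":{"type":"array","items":{"type":"number","minimum":-1,"maximum":1}}}},"force":{"type":"number"}},"required":["plan"]}

```bash
mkdir -p pics; python3 - <<'E'
from bench import r
import cv2,numpy as np
print(r.get_obs())
ims=[]
for n in ["scene","side","wrist"]:
    f=r.grab_frame(n); cv2.imwrite(f"pics/{n}0.png",f["pixels"]); np.save(f"{n}0.npy",f,allow_pickle=True)
    print(n,f["fx"],f["fy"],f["cx"],f["cy"],f["pose"].round(4).tolist(),[k for k in f])
E
```

```text
{'clock': 0.0, 'joints': array([-1.31109004,  0.47780075,  0.02234814,  1.55645591, -0.01147284,
        1.10929046, -0.08309759]), 'qvel': array([-7.64615304e-04,  7.47408887e-04,  1.45894616e-04, -1.34197637e-04,
       -3.83592398e-05,  1.48866905e-03, -1.90603105e-03]), 'tau': array([-5.04030359e-04, -5.96450293e+01,  1.60756666e+00, -2.81197554e+01,
        1.23694714e-02,  9.38244833e-03,  3.84528548e-06]), 'tcp_pos': array([0.24252291, 0.62929299, 0.23032357]), 'orientation': array([-5.74421897e-01, -3.08845574e+00,  2.85571305e-03]), 'contact_force': array([ 0.20230317, -0.67578219, -0.90796225]), 'moment': array([-0.05653637,  0.0099351 ,  0.00519035]), 'grip_width': 0.0857724933046477}
scene 406.4641539798488 406.4641539798488 322.7385597138097 195.6527842666145 [[0.5024, -0.6424, 0.5786, 1.1761], [0.8646, 0.3774, -0.3317, -0.3645], [-0.0053, 0.667, 0.7451, 0.8293], [0.0, 0.0, 0.0, 1.0]] ['pixels', 'fx', 'fy', 'cx', 'cy', 'pose']
side 469.03344161335326 469.03344161335326 326.2080047195234 206.72388057788513 [[0.9725, 0.1409, -0.1857, 0.3651], [-0.2319, 0.5032, -0.8325, -0.9214], [-0.0239, 0.8526, 0.522, 0.664], [0.0, 0.0, 0.0, 1.0]] ['pixels', 'fx', 'fy', 'cx', 'cy', 'pose']
wrist 309.70691628693146 309.70691628693146 316.64074326411003 194.23380445480305 [[0.3602, -0.8982, -0.252, 0.1784], [0.9329, 0.3466, 0.098, 0.6544], [-0.0007, -0.2704, 0.9627, 0.3726], [0.0, 0.0, 0.0, 1.0]] ['pixels', 'fx', 'fy', 'cx', 'cy', 'pose']
```

View pics/scene0.png

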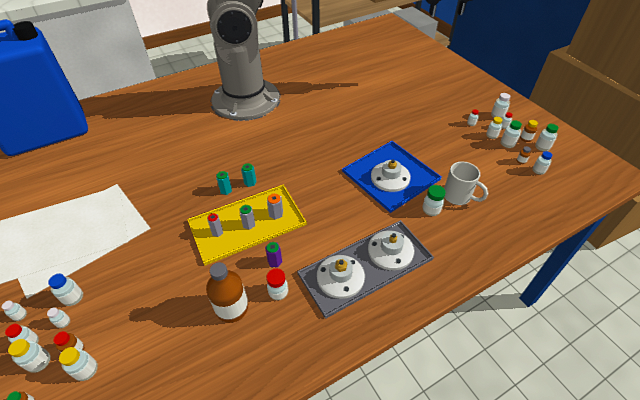

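View pics/side0.png

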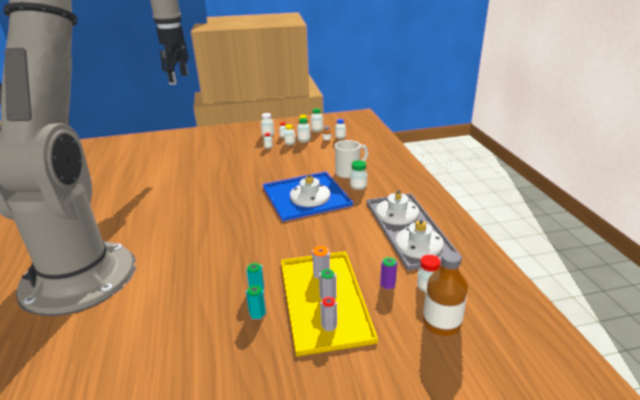

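The scene camera shows the yellow-tray sockets at red (213,218), green (246,210) and orange (275,199). Look-alikes that I must not take are turquoise at (223,175) and (248,165), and purple with a green top at (273,247). Other red and green caps belong to the vials, at (276,275) and (435,192). The target nut is at (393,164) in the blue tray. The side view agrees: red (329,302), green (327,275), orange (320,251), nut (309,182).

```bash
cat > h.py <<'E'
import numpy as np,cv2
def load(n): return np.load(n,allow_pickle=True).item()
def ray(f,u,v,fish=False):
    x=(u-f["cx"])/f["fx"]; y=(v-f["cy"])/f["fy"]
    if fish:
        t=np.hypot(x,y); s=np.sin(t)/t if t>1e-9 else 1; d=np.array([x*s,-y*s,-np.cos(t)])
    else: d=np.array([x,-y,-1.])
    return f["pose"][:3,3],f["pose"][:3,:3]@d
def onz(f,u,v,z,fish=False):
    o,d=ray(f,u,v,fish); return o+d*(z-o[2])/d[2]
def proj(f,p,fish=False):
    c=f["pose"][:3,:3].T@(np.asarray(p)-f["pose"][:3,3]); x,y,z=c[0],-c[1],-c[2]
    if fish:
        rr=np.hypot(x,y); t=np.arctan2(rr,z); k=t/rr if rr>1e-9 else 1; 
        return f["cx"]+f["fx"]*x*k,f["cy"]+f["fy"]*y*k
    return f["cx"]+f["fx"]*x/z,f["cy"]+f["fy"]*y/z
def blobs(px,lo,hi,box,amin=6):
    u0,v0,u1,v1=box; h=cv2.cvtColor(px[v0:v1,u0:u1],cv2.COLOR_BGR2HSV)
    m=cv2.inRange(h,np.array(lo),np.array(hi)); n,_,st,c=cv2.connectedComponentsWithStats(m)
    return sorted([(int(st[i,4]),(c[i]+[u0,v0]).round(1).tolist(),(st[i,:4]+[u0,v0,0,0]).tolist()) for i in range(1,n) if st[i,4]>=amin],reverse=True)
E
python3 - <<'E'
from h import *
S=load("scene0.npy");D=load("side0.npy")
C=dict(red=((0,150,90),(5,255,255)),green=((50,120,50),(75,255,255)),orange=((6,170,150),(16,255,255)))
for n,f,bx in(("scene",S,dict(red=(203,205,224,228),green=(236,200,257,222),orange=(264,190,287,206))),("side",D,dict(red=(318,292,340,310),green=(316,266,340,284),orange=(308,243,334,260)))):
    for c in C:
        for b in blobs(f["pixels"],*C[c],bx[c])[:2]: print(n,c,b,onz(f,*b[1],.066).round(4))
B=((14,90,60),(28,255,255))
for n,f,bxs in(("scene",S,[(370,150,412,178),(325,255,358,280),(378,225,408,252)]),("side",D,[(295,170,325,195),(405,210,435,240),(385,185,412,210)])):
    for bx in bxs:
        for b in blobs(f["pixels"],*B,bx)[:2]: print(n,"brass",b,onz(f,*b[1],.063).round(4))
Y=((24,150,100),(34,255,255)); 
for n,f in(("scene",S),("side",D)):
  for lo,hi,nm,bx in ((*Y,"yel",(180,180,400,400)),((105,150,60),(125,255,255),"blue",(255,135,445,220))):
    h=cv2.cvtColor(f["pixels"],cv2.COLOR_BGR2HSV); m=cv2.inRange(h,np.array(lo),np.array(hi)); u0,v0,u1,v1=bx
    k=np.zeros_like(m);k[v0:v1,u0:u1]=m[v0:v1,u0:u1]
    c=max(cv2.findContours(k,0,2)[0],key=cv2.contourArea); q=cv2.approxPolyDP(cv2.convexHull(c),8,True)[:,0]
    print(n,nm,[(p.tolist(),onz(f,*map(float,p),.012)[:2].round(3).tolist()) for p in q])
a=cv2.resize(S["pixels"][140:290,190:420],None,fx=3.4,fy=3.4,interpolation=cv2.INTER_CUBIC); cv2.imwrite("pics/crop0.png",a)
E
```

```text
scene red (29, [212.7, 217.9], [208, 214, 9, 7]) [ 0.5113 -0.2892  0.066 ]
scene green (71, [245.1, 209.3], [240, 205, 11, 9]) [ 0.5258 -0.2113  0.066 ]
scene orange (85, [273.5, 198.2], [268, 194, 12, 10]) [ 0.5282 -0.1355  0.066 ]
side red (70, [328.3, 301.5], [323, 297, 12, 10]) [ 0.5042 -0.2929  0.066 ]
side green (76, [327.1, 273.4], [322, 269, 12, 9]) [ 0.5208 -0.2144  0.066 ]
side orange (63, [319.0, 248.6], [310, 243, 18, 13]) [ 0.5233 -0.13    0.066 ]
side orange (15, [320.6, 249.9], [318, 248, 6, 5]) [ 0.5256 -0.1354  0.066 ]
scene brass (53, [392.0, 164.8], [388, 161, 9, 8]) [0.5791 0.195  0.063 ]
scene brass (10, [409.4, 151.0], [407, 150, 5, 4]) [0.5588 0.2703 0.063 ]
scene brass (110, [340.7, 265.4], [335, 259, 12, 13]) [ 0.7784 -0.0925  0.063 ]
scene brass (46, [392.6, 239.0], [389, 235, 8, 8]) [0.7787 0.0482 0.063 ]
scene brass (27, [381.7, 226.5], [378, 225, 11, 5]) [0.7364 0.0477 0.063 ]
side brass (82, [304.2, 171.4], [295, 170, 27, 6]) [0.5633 0.2383 0.063 ]
side brass (43, [308.9, 179.9], [306, 177, 7, 7]) [0.5659 0.1853 0.063 ]
side brass (91, [420.4, 225.5], [415, 221, 11, 10]) [ 0.7672 -0.1009  0.063 ]
side brass (49, [431.6, 213.2], [427, 210, 8, 10]) [ 0.8134 -0.0592  0.063 ]
side brass (247, [397.3, 189.5], [385, 185, 27, 15]) [0.7763 0.0705 0.063 ]
scene yel [([283, 185], [0.452, -0.076]), ([305, 224], [0.602, -0.088]), ([204, 264], [0.586, -0.35]), ([188, 219], [0.436, -0.34])]
scene blue [([392, 141], [0.455, 0.295]), ([440, 177], [0.647, 0.319]), ([390, 212], [0.679, 0.122]), ([342, 168], [0.477, 0.101])]
side yel [([345, 252], [0.592, -0.087]), ([376, 342], [0.575, -0.361]), ([297, 355], [0.432, -0.354]), ([281, 261], [0.445, -0.081])]
side blue [([351, 201], [0.669, 0.129]), ([282, 219], [0.474, 0.09]), ([264, 185], [0.451, 0.284]), ([325, 173], [0.639, 0.309])]
```

View pics/crop0.png

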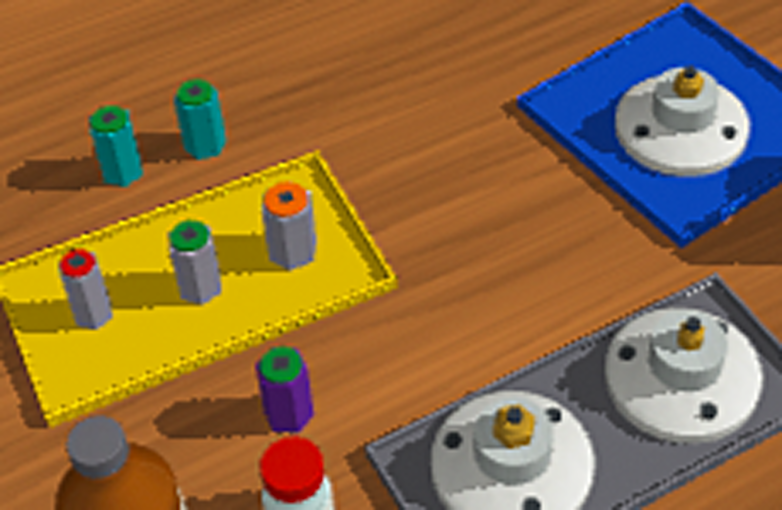

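The crop confirms it. The three steel sockets stand in the yellow tray, the turquoise and purple look-alikes are outside it, and the blue-tray nut looks intermediate in size. I'll go over the nut for a close look.

>>> apply_moves(plan=[[[0,0,0,-0.9,-0.56,0,-1],[0,0,0,-0.9,-0.56,0,-1],[0,0,0,-0.9,-0.56,0,-1],[0,0,0,-0.9,-0.56,0,-1],[0,0,0,-0.9,-0.56,0,-1],[0,0,0,-0.9,-0.56,0,-1],[0,0,0,-0.9,-0.56,0,-1],[0,0,0,-0.9,-0.56,0,-1],[0,0,0,-0.9,-0.56,0,-1],[0,0,0,-0.9,-0.56,0,-1],[0,0,0,-0.9,-0.56,0,-1],[0,0,0,-0.9,-0.56,0,-1]]], force=40)

```text
clock: 1.15
tcp_pos: [0.5005, 0.287, 0.2312]
orientation: [0.586, 3.085, -0.002]
contact_force: [-0.1, -0.1, -0.4]
grip_width: 0.0855
```

```bash
cat > mv.py <<'E'
import numpy as np
from bench import r
from scipy.spatial.transform import Rotation as R
def mv(p,yaw=None):
    "tool units for world TCP p and jaw yaw (deg, direction of tool y mod 180), tool straight down"
    o=r.get_obs(); Rc=R.from_rotvec(o["orientation"]); d=Rc.inv().apply(np.array(p)-o["tcp_pos"])/.4
    M=Rc.as_matrix(); cur=np.degrees(np.arctan2(M[1,1],M[0,1]))
    w=np.zeros(3)
    if yaw is not None:
        t=cur+(yaw-cur+90)%180-90; y=np.array([np.cos(np.radians(t)),np.sin(np.radians(t)),0]); z=np.array([0,0,-1.])
        T=np.c_[np.cross(y,z),y,z]; w=(Rc.inv()*R.from_matrix(T)).as_rotvec()/np.pi
    print("clk %.2f"%o["clock"],"tcp",o["tcp_pos"].round(4),"jawyaw %.1f"%cur,"j7 %.2f"%o["joints"][6],"w",w.round(4),"t",d.round(4),"F",o["contact_force"].round(1),"grip",round(o["grip_width"],4))
E
python3 -c "
from mv import *
mv((.573,.19,.16))"
```

```text
clk 1.15 tcp [0.5005 0.287  0.2312] jawyaw 68.5 j7 0.62 w [0. 0. 0.] t [-0.2572 -0.159   0.1786] F [-0.1 -0.1 -0.4] grip 0.0855
```

>>> apply_moves(plan=[[[0,0,0,-0.25,-0.155,0.17,-1],[0,0,0,-0.25,-0.155,0.17,-1],[0,0,0,-0.25,-0.155,0.17,-1],[0,0,0,-0.25,-0.155,0.17,-1],[0,0,0,-0.25,-0.155,0.17,-1],[0,0,0,-0.25,-0.155,0.17,-1]]])

```text
clock: 1.65
tcp_pos: [0.5684, 0.1986, 0.1628]
orientation: [-0.574, -3.087, 0.0]
contact_force: [-0.6, 0.4, 0.3]
grip_width: 0.0851
```

```bash
python3 - <<'E'
from mv import *
import cv2
from h import *
mv((.573,.19,.16))
f=r.grab_frame("wrist"); np.save("w1.npy",f,allow_pickle=True)
print(proj(f,(.573,.19,.065),True))
cv2.imwrite("pics/w1.png",f["pixels"])
E
```

```text
clk 1.65 tcp [0.5684 0.1986 0.1628] jawyaw 68.9 j7 0.85 w [0. 0. 0.] t [-0.0185 -0.016   0.0069] F [-0.6  0.4  0.3] grip 0.0851
(np.float64(308.57149275371114), np.float64(204.93491947189517))
```

View pics/w1.png

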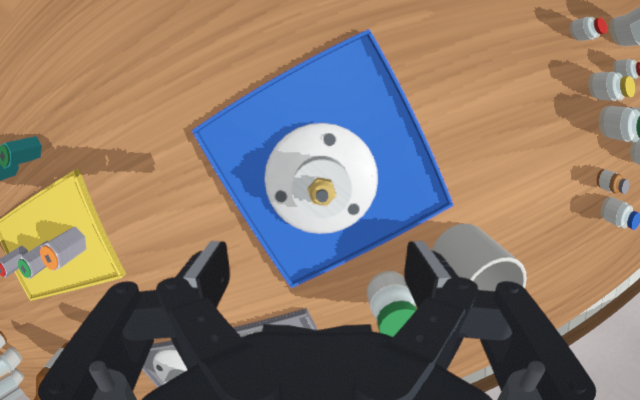

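The wrist view shows the nut at (321,191), with the mug (485,260) and green vial (390,305) to the right of it and outside the finger span. Next I measure the nut's centre, yaw and size, and compare sizes with the grey-tray nuts.

```bash
python3 - <<'E'
from h import *
f=load("w1.npy"); px=f["pixels"]; u0,v0,u1,v1=296,166,346,216
h=cv2.cvtColor(px,cv2.COLOR_BGR2HSV)[v0:v1,u0:u1]
m=cv2.inRange(h,np.array((12,70,40)),np.array((32,255,255))); m=cv2.morphologyEx(m,cv2.MORPH_CLOSE,np.ones((5,5)))
c=max(cv2.findContours(m,0,1)[0],key=cv2.contourArea); hull=cv2.convexHull(c)[:,0]+[u0,v0]
W=np.array([onz(f,*map(float,p),.060,True)[:2] for p in hull])*1000
print("hull ctr",W.min(0),W.max(0),"area mm2",cv2.contourArea(W.astype(np.float32)), "eqAF",np.sqrt(cv2.contourArea(W.astype(np.float32))/.866))
for a in range(0,180,10):
    d=np.array([np.cos(np.radians(a)),np.sin(np.radians(a))]); s=W@d; print(a,round(np.ptp(s),1),end="; ")
# plate & boss circles
g=cv2.inRange(cv2.cvtColor(px,cv2.COLOR_BGR2HSV),np.array((0,0,175)),np.array((180,60,255)))
g2=np.zeros_like(g); g2[115:240,258:385]=g[115:240,258:385]; c=max(cv2.findContours(g2,0,1)[0],key=cv2.contourArea)
h2=cv2.convexHull(c)[:,0]
for z in(.008,.012,.016,):
    P=np.array([onz(f,*map(float,p),z,True)[:2] for p in h2],np.float32)*1000
    print("\nplate",z,cv2.minEnclosingCircle(P), "pix",cv2.boundingRect(h2))
print("nut c", onz(f,321.5,191.5,.065,True), onz(f,321.5,194.5,.07,True))
cv2.imwrite("pics/nut1.png",cv2.resize(px[140:250,255:390],None,fx=5.5,fy=5.5,interpolation=cv2.INTER_CUBIC))
E
```

```text
hull ctr [555.60205538 193.06084433] [579.6941711  213.66749033] area mm2 379.59089232748374 eqAF 20.9362524226562
0 24.1; 10 23.5; 20 22.2; 30 21.4; 40 22.4; 50 22.9; 60 22.8; 70 22.1; 80 21.3; 90 20.6; 100 21.8; 110 22.8; 120 23.4; 130 23.4; 140 22.7; 150 22.1; 160 23.1; 170 23.9; 
plate 0.008 ((569.997802734375, 202.87405395507812), 56.324161529541016) pix (265, 123, 113, 111)

plate 0.012 ((569.1143798828125, 203.14987182617188), 55.56572341918945) pix (265, 123, 113, 111)

plate 0.016 ((568.2308349609375, 203.4256591796875), 54.80723190307617) pix (265, 123, 113, 111)
nut c [0.56621572 0.20383237 0.065     ] [0.56721637 0.20336677 0.07      ]
```

View pics/nut1.png

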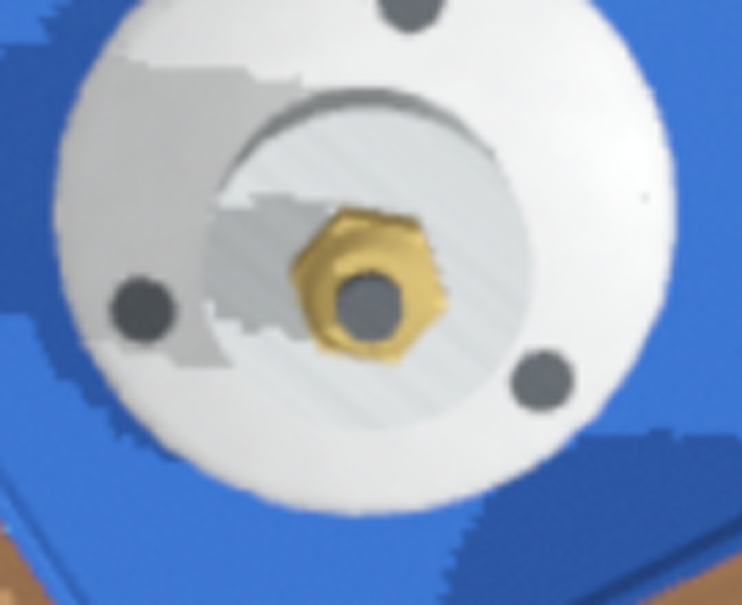

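The crop shows a nut with about 21 mm across flats, flat normals near 30° mod 60, and its centre near (0.567,0.203). Scaled for distance, the three nuts' ratios (6.5 : 8.15 : 9.5) make this the medium one, so I'll try the green socket first.

```bash
python3 -c "
from mv import *
mv((.523,-.213,.16))"
```

```text
clk 1.70 tcp [0.5683 0.1998 0.1634] jawyaw 69.0 j7 0.85 w [0. 0. 0.] t [-0.2633 -1.0044  0.0074] F [ 0.7 -0.5  0. ] grip 0.0854
```

>>> apply_moves(plan=[[[0,0,0,-0.26,-0.99,0.0,-1],[0,0,0,-0.26,-0.99,0.0,-1],[0,0,0,-0.26,-0.99,0.0,-1],[0,0,0,-0.26,-0.99,0.0,-1],[0,0,0,-0.26,-0.99,0.0,-1],[0,0,0,-0.26,-0.99,0.0,-1],[0,0,0,-0.26,-0.99,0.0,-1],[0,0,0,-0.26,-0.99,0.0,-1],[0,0,0,-0.26,-0.99,0.0,-1],[0,0,0,-0.26,-0.99,0.0,-1],[0,0,0,-0.26,-0.99,0.0,-1],[0,0,0,-0.26,-0.99,0.0,-1]]])

```text
clock: 2.7
tcp_pos: [0.5243, -0.2097, 0.1643]
orientation: [0.577, 3.086, 0.0]
contact_force: [0.2, 0.8, -0.6]
grip_width: 0.0856
```

```bash
python3 - <<'E'
from mv import *
import cv2
from h import *
mv((.523,-.213,.16))
f=r.grab_frame("wrist"); np.save("w2.npy",f,allow_pickle=True)
print(proj(f,(.523,-.213,.066),True))
cv2.imwrite("pics/w2.png",f["pixels"])
E
```

```text
clk 2.70 tcp [ 0.5243 -0.2097  0.1643] jawyaw 68.8 j7 1.61 w [0. 0. 0.] t [-0.     -0.0089  0.0108] F [ 0.2  0.8 -0.6] grip 0.0856
(np.float64(311.8429128780056), np.float64(195.63966592015495))
```

View pics/w2.png

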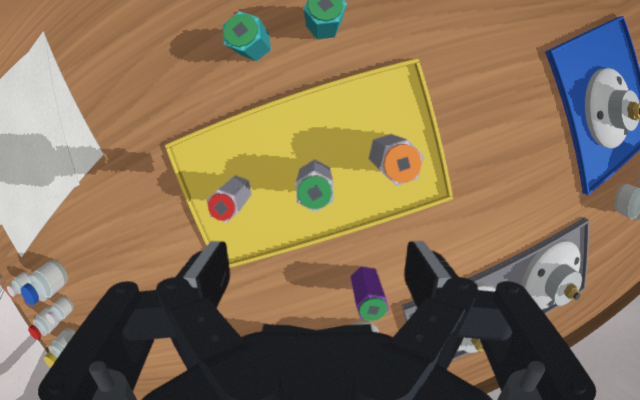

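The wrist view shows green at (314,193), red at (222,208) and orange at (404,164), with the purple look-alike outside the tray at (372,305). I measure the centres and the green socket's yaw.

```bash
python3 - <<'E'
from h import *
f=load("w2.npy"); px=f["pixels"]; H=cv2.cvtColor(px,cv2.COLOR_BGR2HSV)
for n,lo,hi,bx in(("red",(0,130,60),(6,255,255),(200,185,250,230)),("red2",(172,130,60),(180,255,255),(200,185,250,230)),("green",(50,90,40),(85,255,255),(290,160,340,215)),("orange",(5,150,100),(18,255,255),(375,135,430,190))):
    u0,v0,u1,v1=bx; m=cv2.inRange(H[v0:v1,u0:u1],np.array(lo),np.array(hi)); cs=cv2.findContours(m,0,1)[0]
    if not cs: continue
    c=max(cs,key=cv2.contourArea); hl=cv2.convexHull(c)[:,0]+[u0,v0]
    P=np.array([onz(f,*map(float,p),.066,True)[:2] for p in hl],np.float32)*1000
    print(n,cv2.minEnclosingCircle(P),[ (a,round(float(np.ptp(P@[np.cos(np.radians(a)),np.sin(np.radians(a))])),1)) for a in range(0,180,15)])
    # dark square
    k=np.zeros(m.shape,np.uint8); cv2.fillConvexPoly(k,hl-[u0,v0],255); s=cv2.bitwise_and(k,cv2.bitwise_not(m)); s=cv2.erode(s,np.ones((2,2)))
    cs=cv2.findContours(s,0,1)[0]
    if cs:
        q=max(cs,key=cv2.contourArea)[:,0]+[u0,v0]; Q=np.array([onz(f,*map(float,p),.066,True)[:2] for p in q],np.float32)*1000; print("  sq",cv2.minAreaRect(Q))
    # body silhouette vs yellow
cv2.imwrite("pics/s2.png",cv2.resize(px[145:225,190:440],None,fx=3.2,fy=5,interpolation=cv2.INTER_CUBIC) if 0 else cv2.resize(px[140:230,270:440],None,fx=4.6,fy=4.6,interpolation=cv2.INTER_CUBIC))
E
```

```text
red ((504.3481750488281, -288.3377380371094), 11.828469276428223) [(0, 22.5), (15, 22.9), (30, 22.6), (45, 22.9), (60, 22.7), (75, 22.7), (90, 23.0), (105, 23.5), (120, 23.3), (135, 22.7), (150, 22.7), (165, 23.2)]
  sq ((505.1474304199219, -289.0550537109375), (9.059200286865234, 8.688538551330566), 21.424192428588867)
red2 ((515.5897827148438, -286.7483215332031), 9.999999747378752e-05) [(0, 0.0), (15, 0.0), (30, 0.0), (45, 0.0), (60, 0.0), (75, 0.0), (90, 0.0), (105, 0.0), (120, 0.0), (135, 0.0), (150, 0.0), (165, 0.0)]
green ((520.9008178710938, -210.1098175048828), 13.788102149963379) [(0, 26.9), (15, 27.2), (30, 27.0), (45, 27.2), (60, 26.9), (75, 27.0), (90, 27.1), (105, 27.1), (120, 27.4), (135, 27.2), (150, 26.9), (165, 26.8)]
  sq ((521.916748046875, -210.04013061523438), (8.554938316345215, 8.614055633544922), 11.20401382446289)
orange ((524.1264038085938, -134.58021545410156), 15.881980895996094) [(0, 31.4), (15, 31.0), (30, 30.8), (45, 31.5), (60, 31.4), (75, 30.7), (90, 30.4), (105, 30.5), (120, 30.8), (135, 30.2), (150, 30.3), (165, 30.5)]
  sq ((525.2216186523438, -134.15354919433594), (9.383444786071777, 9.007991790771484), 88.00848388671875)
```

View pics/s2.png

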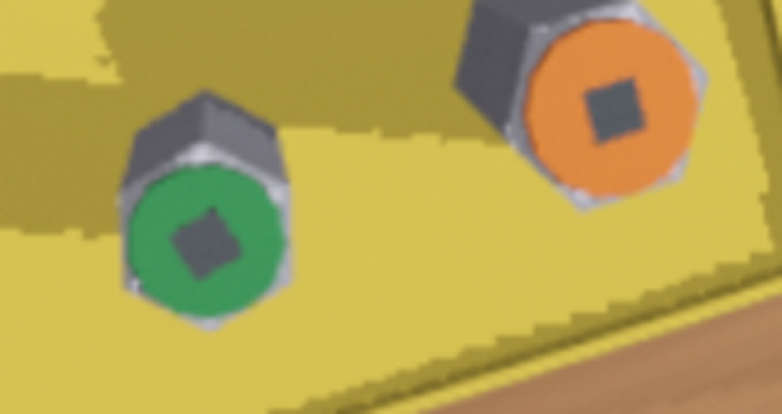

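The crop shows the green socket's flats facing left and right in the image, nearly along the current jaw direction; the square recess gives a yaw of 71°. The measured disc widths increase in the right order, red to green to orange. I go down in two steps with partly closed jaws.

```bash
python3 -c "
from mv import *
mv((.522,-.211,.09),71)"
```

```text
clk 2.75 tcp [ 0.5247 -0.2076  0.164 ] jawyaw 69.0 j7 1.61 w [ 0.0005  0.0004 -0.011 ] t [ 0.0035 -0.0106  0.185 ] F [-0.4  0.7  0.1] grip 0.0856
```

>>> apply_moves(plan=[[[0,0,-0.011,0.0035,-0.0106,0.185,-0.2],[0,0,-0.011,0.0035,-0.0106,0.185,-0.2],[0,0,-0.011,0.0035,-0.0106,0.185,-0.2],[0,0,-0.011,0.0035,-0.0106,0.185,-0.2],[0,0,-0.011,0.0035,-0.0106,0.185,-0.2],[0,0,-0.011,0.0035,-0.0106,0.185,-0.2]]])

```text
clock: 3.25
tcp_pos: [0.5229, -0.2122, 0.0915]
orientation: [0.518, 3.095, 0.0]
contact_force: [0.1, 0.5, 0.9]
grip_width: 0.0513
```

```bash
python3 - <<'E'
from mv import *
from h import *
mv((.522,-.211,.026),71)
f=r.grab_frame("wrist"); px=f["pixels"]; mv((.522,-.211,.026),71)
np.save("w3.npy",f,allow_pickle=True)
g=proj(f,(.522,-.211,.066),True); print(g)
b=blobs(px,(50,90,40),(85,255,255),(250,130,390,330)); print(b[:3])
for q in b[:2]:
    x,y,w,h=q[2]; print(onz(f,x+w/2-.5,y+h/2-.5,.066,True))
E
```

```text
clk 3.25 tcp [ 0.5229 -0.2122  0.0915] jawyaw 71.0 j7 1.68 w [ 0.0002  0.0011 -0.0001] t [0.0037 0.0019 0.1637] F [0.1 0.5 0.9] grip 0.0513
clk 3.30 tcp [ 0.5227 -0.2125  0.0914] jawyaw 71.0 j7 1.68 w [ 0.0002  0.0012 -0.0002] t [0.0035 0.0028 0.1636] F [ 0.9 -0.5 -0.1] grip 0.0511
(np.float64(317.75819106388974), np.float64(227.98327500430094))
[(1350, [318.5, 224.7], [296, 204, 46, 44])]
[ 0.52066623 -0.21008555  0.066     ]
```

>>> apply_moves(plan=[[[0,0,0,0.006,0.0045,0.05,-0.2],[0,0,0,0.006,0.0045,0.11,-0.2],[0,0,0,0.006,0.0045,0.1636,-0.2],[0,0,0,0.006,0.0045,0.1636,-0.2],[0,0,0,0.006,0.0045,0.1636,-0.2],[0,0,0,0.006,0.0045,0.1636,1],[0,0,0,0.006,0.0045,0.1636,1],[0,0,0,0.006,0.0045,0.1636,1],[0,0,0,0.006,0.0045,0.1636,1],[0,0,0,0.006,0.0045,0.1636,1],[0,0,0,0.006,0.0045,0.1636,1],[0,0,0,0.006,0.0045,0.1636,1]]], force=60)

```text
clock: 4.3
tcp_pos: [0.5207, -0.2108, 0.0258]
orientation: [0.521, 3.095, -0.0]
contact_force: [-0.7, 1.0, 8.6]
grip_width: 0.0301
```

```bash
python3 -c "
from mv import *
mv((.521,-.211,.166),71)"
```

```text
clk 4.30 tcp [ 0.5207 -0.2108  0.0258] jawyaw 70.9 j7 1.71 w [ 0.0001  0.0011 -0.0006] t [-2.100e-03 -1.000e-04 -3.504e-01] F [-0.7  1.   8.6] grip 0.0301
```

Width 30.1 mm means the jaws are on the flats. Lifting.

>>> apply_moves(plan=[[[0,0,0,0,0,-0.02,1],[0,0,0,0,0,-0.08,1],[0,0,0,0,0,-0.17,1],[0,0,0,0,0,-0.26,1],[0,0,0,0,0,-0.34,1],[0,0,0,0,0,-0.36,1],[0,0,0,0,0,-0.36,1]]])

```text
clock: 4.88
tcp_pos: [0.521, -0.211, 0.1714]
orientation: [0.52, 3.092, -0.0]
contact_force: [0.1, -0.1, -0.5]
grip_width: 0.0305
```

```bash
python3 -c "
from mv import *
mv((.567,.203,.17),90)
mv((.567,.203,.17),30)"
```

```text
clk 4.88 tcp [ 0.521  -0.211   0.1714] jawyaw 70.9 j7 1.64 w [-1.000e-04  2.100e-03 -1.061e-01] t [0.2301 1.0155 0.003 ] F [ 0.1 -0.1 -0.5] grip 0.0305
clk 4.88 tcp [ 0.521  -0.211   0.1714] jawyaw 70.9 j7 1.64 w [0.001  0.0019 0.2272] t [0.2301 1.0155 0.003 ] F [ 0.1 -0.1 -0.5] grip 0.0305
```

>>> apply_moves(plan=[[[0,0,-0.106,0.05,0.97,0,1],[0,0,-0.106,0.05,0.97,0,1],[0,0,-0.106,0.05,0.97,0,1],[0,0,-0.106,0.05,0.97,0,1],[0,0,-0.106,0.05,0.97,0,1],[0,0,-0.106,0.05,0.97,0,1],[0,0,-0.106,0.05,0.97,0,1],[0,0,-0.106,0.05,0.97,0,1],[0,0,-0.106,0.05,0.97,0,1],[0,0,-0.106,0.05,0.97,0,1],[0,0,-0.106,0.05,0.97,0,1],[0,0,-0.106,0.05,0.97,0,1]]])

```text
clock: 5.88
tcp_pos: [0.6259, 0.1639, 0.1657]
orientation: [0.004, -3.138, 0.002]
contact_force: [0.0, 0.2, -1.2]
grip_width: 0.0299
```

```bash
python3 -c "
from mv import *
from h import *
mv((.64,.203,.17),90)
f=load('w1.npy');print('mug',onz(f,485,262,.09,True),'vial',onz(f,397,318,.075,True))"
```

```text
clk 5.88 tcp [0.6259 0.1639 0.1657] jawyaw 90.1 j7 1.29 w [-0.0003 -0.0011  0.0007] t [-0.0353  0.0977 -0.011 ] F [ 0.   0.2 -1.2] grip 0.0299
mug [0.67125186 0.31747558 0.09      ] vial [0.70576614 0.22764539 0.075     ]
```

>>> apply_moves(plan=[[[0,0,0,-0.035,0.098,-0.011,1],[0,0,0,-0.035,0.098,-0.011,1],[0,0,0,-0.035,0.098,-0.011,1],[0,0,0,-0.035,0.098,-0.011,1],[0,0,0,-0.035,0.098,-0.011,1]]])

```text
clock: 6.3
tcp_pos: [0.6409, 0.1992, 0.1715]
orientation: [-0.005, -3.14, 0.003]
contact_force: [1.4, 0.0, -1.3]
grip_width: 0.0296
```

```bash
cat > nut.py <<'E'
from mv import *
from h import *
import sys
f=r.grab_frame("wrist"); np.save(sys.argv[1]+".npy",f,allow_pickle=True); px=f["pixels"]
mv((.567,.203,.17),90)
u,v=map(int,proj(f,(.567,.203,.065),True)); print("expect",u,v)
u0,v0,u1,v1=u-45,v-45,u+45,v+45
h=cv2.cvtColor(px,cv2.COLOR_BGR2HSV)[v0:v1,u0:u1]
m=cv2.inRange(h,np.array((12,70,40)),np.array((32,255,255))); m=cv2.morphologyEx(m,cv2.MORPH_CLOSE,np.ones((7,7)))
c=max(cv2.findContours(m,0,1)[0],key=cv2.contourArea); hull=cv2.convexHull(c)[:,0]+[u0,v0]
W=np.array([onz(f,*map(float,p),.060,True)[:2] for p in hull],np.float32)*1000
M=cv2.moments(W); print("centroid",M["m10"]/M["m00"],M["m01"]/M["m00"],"circ",cv2.minEnclosingCircle(W),"eqAF",np.sqrt(M["m00"]/.866))
a=np.arange(0,180,2); w=np.array([np.ptp(W@[np.cos(np.radians(t)),np.sin(np.radians(t))]) for t in a])
ph=np.angle(np.sum(w*np.exp(-6j*np.radians(a)))); print("flat yaw mod60",(np.degrees(-ph+np.pi)/6)%60,"widths",w[::5].round(1))
cv2.imwrite("pics/"+sys.argv[1]+".png",px)
E
python3 nut.py w4
```

```text
clk 6.35 tcp [0.641  0.1994 0.1718] jawyaw 89.8 j7 1.24 w [-0.0005 -0.0003 -0.001 ] t [0.1851 0.0084 0.0046] F [ 0.2 -0.2 -0.5] grip 0.0297
expect 320 103
centroid 568.6754430693567 203.08305104236268 circ ((568.62646484375, 203.01841735839844), 11.276294708251953) eqAF 19.76138111073659
flat yaw mod60 29.261108437672718 widths [22.2 22.1 21.3 20.4 21.4 22.2 22.5 22.2 21.1 19.5 21.  21.9 22.2 21.7
 20.9 20.2 21.4 22.1]
```

View pics/w4.png

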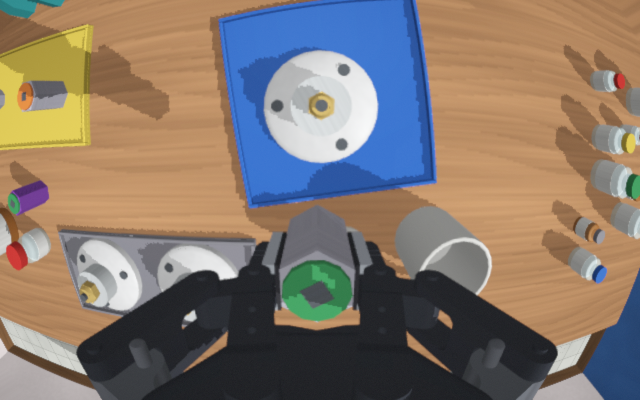

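The view shows the nut at (321,104) and the green socket held square in the jaws, top at (316,292). The nut measures (0.5686, 0.203) with yaw 29°. Next I check the socket's offset in the grip.

```bash
python3 - <<'E'
from h import *
f=load("w4.npy"); u0,v0=260,240
h=cv2.cvtColor(f["pixels"],cv2.COLOR_BGR2HSV)[v0:345,u0:375]
m=cv2.inRange(h,np.array((50,90,40)),np.array((85,255,255))); c=max(cv2.findContours(m,0,1)[0],key=cv2.contourArea)
hl=cv2.convexHull(c)[:,0]+[u0,v0]
for z in(.209,.212,.215):
    P=np.array([onz(f,*map(float,p),z,True)[:2] for p in hl],np.float32)*1000; print(z,cv2.minEnclosingCircle(P))
E
python3 -c "
from mv import *
mv((.5685,.203,.12),89.5)"
```

```text
0.209 ((642.339599609375, 199.2854461669922), 14.742741584777832)
0.212 ((640.3358154296875, 199.30218505859375), 14.320801734924316)
0.215 ((638.33203125, 199.31906127929688), 13.898834228515625)
clk 6.35 tcp [0.641  0.1994 0.1718] jawyaw 89.8 j7 1.24 w [-0.0005 -0.0003  0.0018] t [0.1812 0.0086 0.1296] F [ 0.2 -0.2 -0.5] grip 0.0297
```

>>> apply_moves(plan=[[[0,0,0.002,0.1,0.009,0,1],[0,0,0.002,0.179,0.009,0,1],[0,0,0.002,0.179,0.009,0.06,1],[0,0,0.002,0.179,0.009,0.12,1],[0,0,0.002,0.179,0.009,0.15,1],[0,0,0.002,0.179,0.009,0.15,1],[0,0,0.002,0.179,0.009,0.15,1],[0,0,0.002,0.179,0.009,0.15,1]]])

```text
clock: 7.02
tcp_pos: [0.5708, 0.2055, 0.1133]
orientation: [0.012, 3.14, 0.001]
contact_force: [-0.3, 0.4, -0.0]
grip_width: 0.0299
```

```bash
python3 -c "
from mv import *
mv((.5693,.203,.084),89.5)"
```

```text
clk 7.02 tcp [0.5708 0.2055 0.1133] jawyaw 89.6 j7 1.18 w [0.0001 0.0005 0.0004] t [ 0.0038 -0.0062  0.0732] F [-0.3  0.4 -0. ] grip 0.0299
```

>>> apply_moves(plan=[[[0,0,0,0.002,-0.004,0.015,1],[0,0,0,0.002,-0.004,0.03,1],[0,0,0,0.002,-0.004,0.04,1],[0,0,0,0.002,-0.004,0.04,1],[0,0,0,0.002,-0.004,0.04,1]]])

```text
clock: 7.43
tcp_pos: [0.5686, 0.2041, 0.0959]
orientation: [-0.01, -3.141, 0.0]
contact_force: [0.1, -0.2, -1.5]
grip_width: 0.03
```

```bash
python3 - <<'E'
from mv import *
mv((.5693,.203,.07),89.5)
f=r.grab_frame("wrist"); mv((.5693,.203,.07),89.5)
import cv2; cv2.imwrite("pics/w5.png",cv2.resize(f["pixels"][60:340,180:460],None,fx=2,fy=2))
np.save("w5.npy",f,allow_pickle=True)
E
```

```text
clk 7.43 tcp [0.5686 0.2041 0.0959] jawyaw 89.6 j7 1.18 w [-0.0001 -0.0002  0.0007] t [-0.0017 -0.0027  0.0648] F [ 0.1 -0.2 -1.5] grip 0.03
clk 7.48 tcp [0.5689 0.2042 0.0962] jawyaw 89.6 j7 1.18 w [-0.     -0.      0.0007] t [-0.0011 -0.0029  0.0655] F [ 0.4 -0.9 -1.5] grip 0.0299
```

View pics/w5.png

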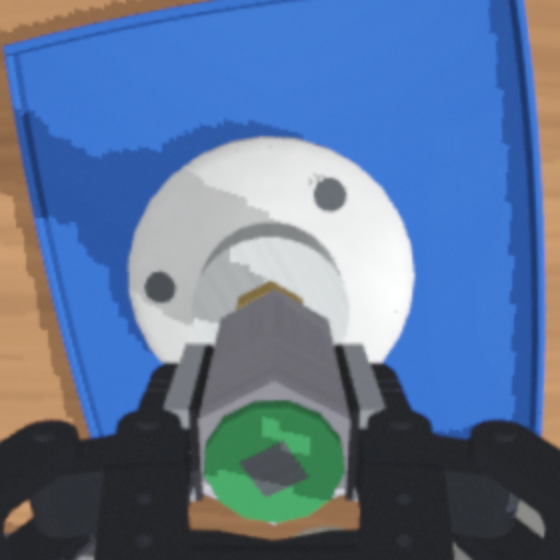

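The crop shows the socket just above the nut with vertices nearly lined up, the nut about 1 mm to the left (−y). I correct that and press down in steps.

>>> apply_moves(plan=[[[0,0,0,-0.001,-0.003,0.0,1],[0,0,0,-0.001,-0.003,0.01,1],[0,0,0,-0.001,-0.003,0.02,1],[0,0,0,-0.001,-0.003,0.028,1],[0,0,0,-0.001,-0.003,0.034,1],[0,0,0,-0.001,-0.003,0.034,1],[0,0,0,-0.001,-0.003,0.034,1]]])

```text
clock: 8.07
tcp_pos: [0.5691, 0.2029, 0.0824]
orientation: [-0.01, -3.141, 0.0]
contact_force: [0.5, 0.3, -1.4]
grip_width: 0.03
```

```bash
python3 -c "
from mv import *
mv((.5693,.203,.07),89.5)"
```

```text
clk 8.07 tcp [0.5691 0.2029 0.0824] jawyaw 89.6 j7 1.19 w [-0.0001 -0.0002  0.0007] t [-0.0005  0.0003  0.0309] F [ 0.5  0.3 -1.4] grip 0.03
```

>>> apply_moves(plan=[[[0,0,0,0,0,0.008,1],[0,0,0,0,0,0.014,1],[0,0,0,0,0,0.02,1],[0,0,0,0,0,0.025,1],[0,0,0,0,0,0.025,1],[0,0,0,0,0,0.025,1]]])

```text
clock: 8.57
tcp_pos: [0.5688, 0.2027, 0.0721]
orientation: [-0.01, -3.141, 0.001]
contact_force: [-1.8, 0.2, -2.2]
grip_width: 0.0298
```

```bash
python3 -c "
from mv import *
mv((.5693,.203,.07),89.5)"
```

```text
clk 8.57 tcp [0.5688 0.2027 0.0721] jawyaw 89.6 j7 1.19 w [-0.0001 -0.0003  0.0007] t [-0.0012  0.0007  0.0053] F [-1.8  0.2 -2.2] grip 0.0298
```

It went down with no resistance. Now a play test with small sideways nudges: snug is ±0.8 mm, sloppy about ±2.8 mm.

>>> apply_moves(plan=[[[0,0,0,0,0.003,0.004,1],[0,0,0,0,0.006,0.004,1],[0,0,0,0,0.006,0.004,1],[0,0,0,0,0.006,0.004,1],[0,0,0,0,0.006,0.004,1]]])

```text
clock: 8.98
tcp_pos: [0.5686, 0.2033, 0.0709]
orientation: [-0.012, -3.14, 0.004]
contact_force: [-4.5, -5.1, 3.0]
grip_width: 0.0298
```

>>> apply_moves(plan=[[[0,0,0,0,-0.006,0,1],[0,0,0,0,-0.012,0,1],[0,0,0,0,-0.012,0,1],[0,0,0,0,-0.012,0,1],[0,0,0,0,-0.012,0,1]]])

```text
clock: 9.4
tcp_pos: [0.5688, 0.2024, 0.071]
orientation: [-0.008, -3.141, -0.003]
contact_force: [-4.7, 3.9, -1.4]
grip_width: 0.0301
```

>>> apply_moves(plan=[[[0,0,0,0,0.006,0,1],[0,0,0,0.006,0.006,0,1],[0,0,0,0.006,0.006,0,1],[0,0,0,0.006,0.006,0,1],[0,0,0,0.006,0.006,0,1]]])

```text
clock: 9.82
tcp_pos: [0.5676, 0.2028, 0.0713]
orientation: [0.011, 3.14, 0.0]
contact_force: [0.0, -0.1, -1.4]
grip_width: 0.03
```

>>> apply_moves(plan=[[[0,0,0,-0.006,0,0,1],[0,0,0,-0.012,0,0,1],[0,0,0,-0.012,0,0,1],[0,0,0,-0.012,0,0,1],[0,0,0,-0.012,0,0,1]]])

```text
clock: 10.23
tcp_pos: [0.5691, 0.2028, 0.071]
orientation: [-0.01, -3.136, 0.001]
contact_force: [-9.7, -1.3, 7.2]
grip_width: 0.0299
```

The TCP was held to about ±0.5–0.8 mm when ±2.4 mm was commanded, so the fit is snug and the medium socket matches. I recentre and press down gently.

>>> apply_moves(plan=[[[0,0,0,0.009,0,0,1],[0,0,0,0.009,0,0.006,1],[0,0,0,0.009,0,0.01,1],[0,0,0,0.009,0,0.01,1],[0,0,0,0.009,0,0.01,1],[0,0,0,0.009,0,0.01,1]]], force=60)

```text
clock: 10.73
tcp_pos: [0.5679, 0.203, 0.0707]
orientation: [-0.011, -3.141, -0.001]
contact_force: [-15.1, -4.1, 33.4]
grip_width: 0.0296
```

```bash
python3 - <<'E'
from mv import *
from h import *
mv((.5683,.203,.07),89.5)
W,S,D=[r.grab_frame(n) for n in("wrist","scene","side")]; mv((.5683,.203,.07),89.5)
a=cv2.resize(W["pixels"],(400,250)); b=cv2.resize(S["pixels"][130:290,180:480],(400,213)); c=cv2.resize(D["pixels"][150:370,240:460],(390,390))
b2=cv2.resize(S["pixels"][140:220,345:485],(400,229))
out=np.zeros((470,800,3),np.uint8); out[:250,:400]=a; out[250:463,:400]=b; out[:390,400:790]=c; cv2.imwrite("pics/fin.png",out)
for f,n,bx in((S,"red",(203,205,224,228)),(S,"orange",(264,190,287,206))):
    lo,hi={"red":((0,150,90),(5,255,255)),"orange":((6,170,150),(16,255,255))}[n]; print(n,blobs(f["pixels"],lo,hi,bx)[:1])
h=cv2.cvtColor(W["pixels"],cv2.COLOR_BGR2HSV)
m=cv2.inRange(h,np.array((50,90,40)),np.array((85,255,255))); m[:240]=0; m[345:]=0; m[:,:260]=0; m[:,375:]=0
hl=cv2.convexHull(max(cv2.findContours(m,0,1)[0],key=cv2.contourArea))[:,0]
P=np.array([onz(W,*map(float,p),.111,True)[:2] for p in hl],np.float32)*1000; print("disc at z=.111",cv2.minEnclosingCircle(P))
E
```

```text
clk 10.73 tcp [0.5679 0.203  0.0707] jawyaw 89.6 j7 1.19 w [ 0.0002 -0.0002  0.0006] t [-0.0011  0.      0.0017] F [-15.1  -4.1  33.4] grip 0.0296
clk 10.88 tcp [0.5679 0.203  0.0707] jawyaw 89.6 j7 1.19 w [ 0.0002 -0.0002  0.0006] t [-0.0011 -0.0001  0.0018] F [-13.4  -4.1  34. ] grip 0.03
red [(29, [212.7, 217.9], [208, 214, 9, 7])]
orange [(86, [273.6, 198.1], [268, 193, 12, 11])]
disc at z=.111 ((567.4789428710938, 203.40216064453125), 14.432113647460938)
```

View pics/fin.png

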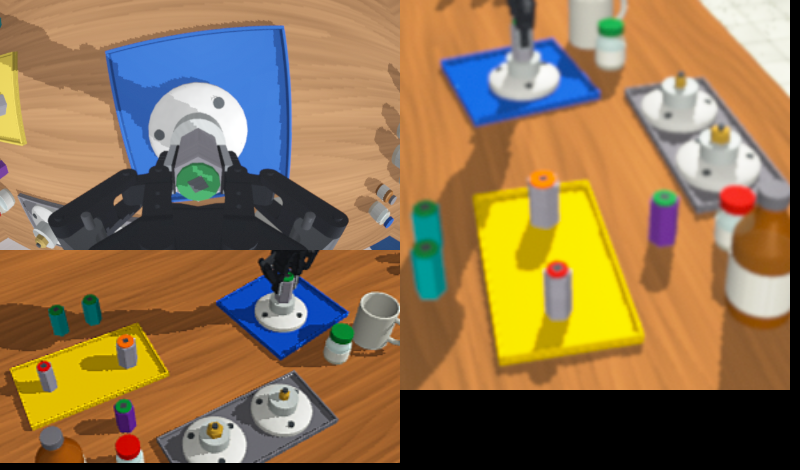

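The composite shows the green socket down over the nut, and the orange and red sockets unmoved and upright in the yellow tray. The bottle, vials and mug are in place. The 34 N push at the expected seated height (0.0707) means it has bottomed out, so I ease the push and hand in.

>>> apply_moves(plan=[[[0,0,0,0.002,0,-0.004,1],[0,0,0,0.003,0,-0.005,1],[0,0,0,0.003,0,-0.005,1],[0,0,0,0.003,0,-0.005,1]]], force=60)

```text
clock: 11.22
tcp_pos: [0.5676, 0.203, 0.0708]
orientation: [0.011, 3.14, 0.001]
contact_force: [-5.3, -0.9, 13.8]
grip_width: 0.03
```

```bash
python3 - <<'E'
from mv import *
mv((.568,.203,.0707),89.5)
o=r.get_obs()
if .069<o["tcp_pos"][2]<.0725 and o["grip_width"]>.028: print("handing in",r.hand_in())
E
```

```text
clk 11.22 tcp [0.5676 0.203  0.0708] jawyaw 89.6 j7 1.19 w [0.0002 0.0005 0.0006] t [-0.0009 -0.      0.0004] F [-5.3 -0.9 13.8] grip 0.03
the job is handed in; nothing more can be done
handing in None
```

The medium (green) socket is on the blue-tray nut, held upright and pushed fully down, and I handed the job in at 11.2 s. `hand_in` reports no verdict.

- **Choice of socket:** I tried only the green one. Its size relative to the two grey-tray nuts and a measured width of 20–21 mm pointed to the medium nut. It went down without resistance. Nudged sideways by about 2.4 mm it gave only about 0.5–0.8 mm, so it is snug. I did not test the red socket on the nut; being 4 mm smaller, it could not go over.
- **Last checks:** The tool height was 0.0708 m, against 0.071 m expected when seated. The grip was set to 60 N, with the jaws at 30.0 mm on a 30.6 mm socket, and the arm was pressing down with about 14 N. The last pictures showed the red and orange sockets unmoved and upright in the yellow tray, and the bottle, vials and mug in place.
- **Disagreements:** The fixed cameras placed the nut up to 18 mm from the wrist camera's estimate. I went by the wrist camera, and the fit bore it out. The socket's offset in the grip was uncertain by 1–2 mm.
- **Pictures:** I viewed 11, one over the budget of 10.

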